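# Store spindle tubes heavy end down

## Task

Put the two long square tubes away, one in each channel of the sloping rack, each lying down in its channel with its heavy end at the lower end. Nothing on the outside shows which end is heavy, so feel it by lifting each tube at its middle. Leave the short tube where it lies.

Things in the scene. Friction and masses are not known exactly. Their poses are not given: they have to be found in the camera images.
- tube_a: Long closed square tool tube, 150 mm long: grey plastic body 30 x 30 mm, black caps 32 x 32 x 16 mm. Origin at mid-length on its axis, 16 mm above the bench; x along it, z up. About 0.45 kg, balance point 38 mm from mid-length. Both ends look alike; the heavy end may be at +x or -x: held at mid-length it loads the wrist with about 0.17 N m. Grip 40 N; it sags in a weak grip.
- tube_b: The other long tube, of the same looks, size and weight as tube_a, with the same axes; its heavy end too must be found by lifting.
- short_tube: A bystander: an empty tube of the same section (30 mm, caps 32 mm) but only 80 mm long. Origin at its middle, 16 mm above the bench; x along its length. To be left alone.
- rack: Fixed steel rack, base 190 x 230 mm, 120 mm high. Origin: centre of its underside; x level towards its upper end, y to the left channel, z up. Bed slopes 25 degrees, lower end at -x with a stop bar. A tube rests on cross bars 55 mm either side of mid-length, between guides 50 mm apart that rise 13 mm above its axis; the middle 90 mm is open for fingers to 28 mm below its axis.
- slot_left (a point): Left channel (rack y = +55 mm, rack z = 78 mm): where the centre of a seated tube belongs, which is the tube's mid-length and axis. x points up the slope along the channel (25 degrees above level), y across, z square to the bed, away from it. A tube centred here ends 10 mm short of the stop bar.
- slot_right (a point): Right channel (rack y = -55 mm), the same axes; 110 mm from the left one.
Things that resemble listed ones, but are neither listed nor needed, are in the scene too. Leave any blue look-alike of the tube_b alone.

How it is judged:
By the outcome, as a careful person would: the job done as asked, in the order asked, and still so for the second after the job is handed in, with the robot touching nothing.
It also fails if it takes over 67 s, if anything falls off the work surface, if the arm or the gripper's body presses on something with over 40 N, if the wrist force passes 120 N, or if a joint passes its speed limit or range.

## Robot

A 7-joint arm with a two-finger parallel gripper is mounted at the origin on the work surface. World frame = base frame: x ahead of the robot, y to its left, z up, the work surface at z = 0. Lengths are in m, angles in rad, forces in N, time in s.
With the tool pointing down it reaches from about 0.4 to 0.85 m from the base axis. Payload 4.4 kg.
Tool frame: the origin (TCP) lies at the very end of the fingers, on their centre line; the grasp point (between the pads) lies 19 mm behind it; z points along the fingers, y is the line along which they close (so a half turn about z gives the same grasp; the last joint's range is limited). The gripper opens to 94 mm and grips with 3 to 60 N. Pads are 16 mm wide; open, the fingers measure 119 mm over their backs; the gripper's body (75 mm by 177 mm) begins 78 mm behind the grasp point.
Start: joints at [1.053, 0.628, 0.038, 1.517, -0.027, 0.996, -0.02], TCP at [0.284, -0.585, 0.205] pointing down, gripper open.
Joint ranges: [-3.06, 3.06], [-0.37, 2.12], [-1.25, 1.32], [0.18, 2.47], [-1.1, 4.24], [0.23, 1.98], [-2.94, 2.94]. Speed limits (rad/s): [2.57, 2.57, 3.14, 3.14, 3.14, 3.14, 3.14].

## Interface

Orientations are given as a unit quaternion [x, y, z, w].
In Python, from workcell import robot gives the robot as it stands.
- The arm moves only by the tool servo_tool, never from a script. Its argument "deltas" is a list of rows, each an object with "translation": the shift along the world's x, y, z each as a share of 0.08 m, from -1 to 1, a list of three; "twist": the turn, a rotation vector about the world's x, y, z each as a share of pi rad, from -1 to 1, a list of three; "jaw": the closure, from -1 (fully open) to 1 (shut). In form: [{"translation": [x, y, z], "twist": [ax, ay, az], "jaw": jaw}, ...]. A call has exactly 10 rows; each row is the pose to reach, as a shift and turn from the pose commanded when the call began, turning the shorter way round; what a row does not reach only later rows make up. A row lasts 1/12 s, in which the tool goes at most 41.7 mm and 7.16 degrees, less where a joint would pass 70% of its speed; a pose out of reach is approached as far as the arm can. A call with a number of a shift or a turn outside -1 to 1 is refused whole. A call with a gripper value outside its range is refused whole. The fingers move at their own pace and stop on an object; "newtons" is the grip in N (left out, the last holds). Time passes only in rows, so rows that repeat a pose let the fingers close, or fill a call up. It gives the time, the measured TCP pose, the force, the opening and the grip force at its end, in the units of the state.
- robot.read_state(): the state, without advancing time (a new reading comes with each control period).
- robot.grab_frame(name): name is "scene" or "top" or "wrist"; returns (picture, depth): 400x640x3 uint8, red, green, blue; 400x640 float32, m along the optical axis (not along the pixel's ray), 0 where there is no reading.
- robot.camera_model(name): a dict with "vertical_fov" (degrees; the focal length in pixels is half the picture's height over the tangent of half this angle, whatever the lens; pixels are square), "cx", "cy" (the principal point, pixels), "extrinsics" (4x4, takes a point from camera to world coordinates). Camera axes: x right, y down, z forward; pixel columns grow to the right and rows downward; lengths in m; the calibration is good to about 2 mm. A picture is of the moment at which its call begins: read the wrist's pose just before it. camera_model takes no time and is no camera call; for the wrist camera it gives the pose at the moment of the call.
- robot.job_done(): hands the job in; it is judged then, once.
Trained networks look in the newest picture that a camera, given by its name, has taken for a name from the list of things; names that differ only in an ending like _2 or _b are one class to them, and where a whole thing is asked for, a point or a joint stands for the part that bears it (a point fixed in the world has none). Each returns a list of dicts, best first, with "score" (0 to 1); they miss things now and then, are a little off and sometimes report something else, mostly with a low value. They report only what shows in the picture. A call takes as long as a camera call. They do not tell look-alikes from the thing itself.
- robot.boxes_of(label, camera): "bbox" ([left, top, right, bottom] in pixels, round what is visible of it).
- robot.outline_of(label, camera): "pixels" (400x640 bool, what is visible of it) and "bbox" ([left, top, right, bottom] in pixels, round what is visible of it).
- robot.spot_point(label, camera): "pixel" ([row, column] in pixels: a listed point, or the origin of a listed thing).
The state is a dict: "t": time; "joint_positions": joint angles; "joint_velocities": joint speeds; "joint_torque": joint torques, N m; "ee_pos": TCP position; "eef_rot": TCP orientation; "ft_force": force on the tool from outside, world axes, zero at the start; "moment": the same for the moment, N m; "width": opening from 0.0 (shut) to 1.0 (fully open); "grip_force": force on a finger pad.
Only numpy, scipy, OpenCV 4.12 (cv2) and the standard library are available. Lean on these libraries where they do the work, as an engineer would, in place of code of your own. Each camera call takes 0.05 s, during which the arm holds its last target. There are 200 camera calls.

## Working session

There is one attempt and no reset: what is moved stays moved. The work goes in short steps, Python scripts to look and compute and a tool call to move; the robot and the scene stay as the last step left them, time stands still between calls to the robot, and variables do not carry over. Pictures are saved under pics/ and viewed, at most 10 in all, crops included, and the job is handed in when it is done.

Besides the shell and the picture viewer there is one more tool, called after "Request:" as name([rows], argument=value, ...), one row to a line, values as JSON. servo_tool: Moves the arm, as the interface text tells. Its arguments: {"type":"object","properties":{"deltas":{"type":"array","items":{"type":"object","properties":{"translation":{"type":"array","items":{"type":"number"}},"twist":{"type":"array","items":{"type":"number"}},"jaw":{"type":"number"}}}},"newtons":{"type":"number"}},"required":["deltas"]}

```bash
mkdir -p pics
cat > h.py <<'E'
import numpy as np, cv2
from workcell import robot
def cloud(name,d,m=None):
    m=m or robot.camera_model(name)
    f=200/np.tan(np.radians(m['vertical_fov'])/2)
    v,u=np.mgrid[:400,:640]
    P=np.stack([(u-m['cx'])/f*d,(v-m['cy'])/f*d,d],-1)
    T=np.array(m['extrinsics']); W=P@T[:3,:3].T+T[:3,3]
    W[d<=0]=np.nan
    return W
E
python3 - <<'E'
from h import *
for c in ['top','scene']:
    p,d=robot.grab_frame(c); W=cloud(c,d); np.save(c+'.npy',W)
    cv2.imwrite(f'pics/{c}0.png',p[:,:,::-1])
    for l in ['tube_a','short_tube','rack']:
        for r in robot.outline_of(l,c):
            m=r['pixels']; w=W[m]; w=w[~np.isnan(w[:,0])]
            print(c,l,round(r['score'],2),np.round(r['bbox']),len(w),np.round(np.median(w,0),3), p[m].mean(0).round())
    for l in ['slot_left','slot_right']:
        for r in robot.spot_point(l,c):
            a,b=np.round(r['pixel']).astype(int); print(c,l,r['score'],a,b,W[a,b])
s=robot.read_state(); print(s)
E
```

```text
top tube_a 0.92 [438. 195. 478. 243.] 650 [ 0.496 -0.473  0.03 ] [ 68.  99. 178.]
top tube_a 0.91 [305. 208. 358. 217.] 503 [ 0.509 -0.08   0.031] [133. 133. 134.]
top tube_a 0.86 [384. 164. 414. 214.] 555 [ 0.584 -0.292  0.031] [122. 123. 124.]
top tube_a 0.75 [428. 255. 462. 305.] 645 [ 0.311 -0.432  0.03 ] [ 67.  99. 179.]
top tube_a 0.65 [278. 231. 321. 270.] 477 [0.387 0.001 0.031] [ 82. 120. 210.]
top short_tube 0.61 [324. 131. 352. 150.] 281 [ 0.729 -0.101  0.031] [105. 105. 108.]
top rack 0.83 [151. 142. 250. 236.] 4763 [0.557 0.308 0.048] [153. 149. 150.]
top slot_left 0.9 180 178 [0.58890082 0.37528661 0.04482247]
top slot_right 0.6 198 211 [0.53732327 0.27319405 0.04517268]
scene tube_a 0.92 [254. 290. 320. 308.] 1050 [ 0.588 -0.296  0.029] [114. 114. 112.]
scene tube_a 0.9 [144. 260. 176. 324.] 863 [ 0.32  -0.436  0.03 ] [ 53. 103. 208.]
scene tube_a 0.81 [287. 200. 330. 249.] 748 [ 0.515 -0.087  0.029] [107. 108. 107.]
scene tube_a 0.8 [280. 165. 296. 209.] 482 [ 0.397 -0.007  0.03 ] [ 56. 104. 208.]
scene tube_a 0.78 [171. 330. 247. 354.] 1202 [ 0.494 -0.474  0.03 ] [ 6
[... 424 characters left out ...]
tions': array([ 1.05320668,  0.62835395,  0.03848602,  1.51745499, -0.02697808,
        0.9962818 , -0.02001498]), 'joint_velocities': array([-0.00068498, -0.00109993,  0.00096607,  0.00026111, -0.00032245,
       -0.00061975,  0.0007283 ]), 'joint_torque': array([-1.87654468e-04, -5.49307072e+01,  1.14232946e+00, -1.86862403e+01,
       -5.24121593e-02,  1.60357193e-02,  4.06400341e-05]), 'ee_pos': array([ 0.28379803, -0.58476642,  0.2054904 ]), 'eef_rot': array([9.74596092e-01, 2.23969767e-01, 1.57112977e-05, 6.25195295e-06]), 'ft_force': array([ 0.48240939, -0.19139311,  0.26668686]), 'moment': array([-0.00768844,  0.01588392, -0.00835369]), 'grip_force': 0.0, 'width': 0.9996818605302539}
```

Run:
```python
from h import *
t=cv2.imread('pics/top0.png'); 
cv2.imwrite('pics/crop.png',cv2.resize(t[110:320,130:490],None,fx=2.2,fy=2.2,interpolation=cv2.INTER_CUBIC))
for c in ['top','scene']:
  W=np.load(c+'.npy')
  for x,y in [(.509,-.08),(.586,-.294)]:
    m=(np.hypot(W[...,0]-x,W[...,1]-y)<.095)&(W[...,2]>.022)&(W[...,2]<.05)
    w=W[m]; print(c,len(w),cv2.minAreaRect(w[:,:2].astype(np.float32)*1000),np.median(w[:,2]))
W=np.load('top.npy')
m=(np.hypot(W[...,0]-.56,W[...,1]-.31)<.2)&(W[...,2]>.012)
w=W[m]; print(len(w),cv2.minAreaRect(w[:,:2].astype(np.float32)*1000),w[:,2].max())
for lo in (.03,.06,.09,.105):
  q=w[w[:,2]>lo]; print(lo,len(q),q.mean(0),cv2.minAreaRect(q[:,:2].astype(np.float32)*1000))
# height map
H=np.zeros((300,300,3),np.uint8)
for W in (np.load('top.npy'),):
  m=(np.hypot(W[...,0]-.56,W[...,1]-.31)<.2)
  hm=np.where(m,W[...,2],0)
im=cv2.applyColorMap((np.clip(hm[130:250,140:265]/.13,0,1)*255).astype(np.uint8),cv2.COLORMAP_JET)
cv2.imwrite('pics/rackh.png',np.hstack([cv2.resize(im,None,fx=3,fy=3,interpolation=0),cv2.resize(t[130:250,140:265],None,fx=3,fy=3,interpolation=0)]))
```

```text
top 577 ((472.4400634765625, -80.12183380126953), (149.1083526611328, 105.21257019042969), 88.2934799194336) 0.03107717631664797
top 506 ((585.67041015625, -292.9148254394531), (149.4369354248047, 33.979061126708984), 31.933616638183594) 0.031633813818041534
scene 640 ((474.0516662597656, -77.19249725341797), (151.21826171875, 106.21820831298828), 87.58200073242188) 0.03050056063939305
scene 823 ((585.6716918945312, -290.7491455078125), (149.02032470703125, 32.816200256347656), 31.199604034423828) 0.030194470095848414
4377 ((539.1026611328125, 291.4715270996094), (287.30828857421875, 194.69190979003906), 59.37596130371094) 0.11947590455924617
0.03 3961 [0.56712421 0.30754356 0.05985646] ((561.041748046875, 312.2353515625), (228.60794067382812, 173.6769561767578), 60.69292068481445)
0.06 1676 [0.60452371 0.28598284 0.08108365] ((569.7124633789062, 306.7454528808594), (227.3520965576172, 153.18052673339844), 60.69292068481445)
0.09 279 [0.60896988 0.28371383 0.09964898] ((612.5693359375, 282.54254150390625), (223.89459228515625, 54.260765075683594), 60.56492233276367)
0.105 101 [0.60107177 0.29368756 0.1100325 ] ((599.491455078125, 291.2037353515625), (182.57989501953125, 22.968460083007812), 60.56492233276367)
```

View pics/crop.png

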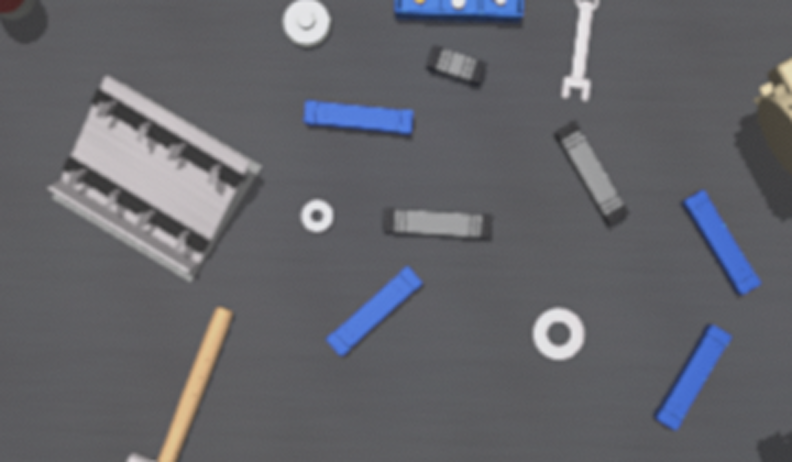

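View pics/rackh.png

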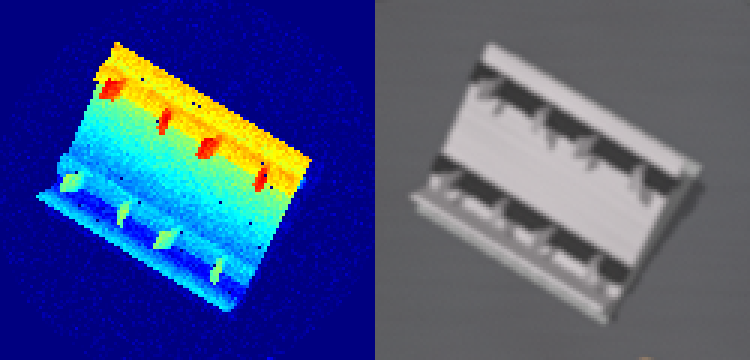

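View pics/scene0.png

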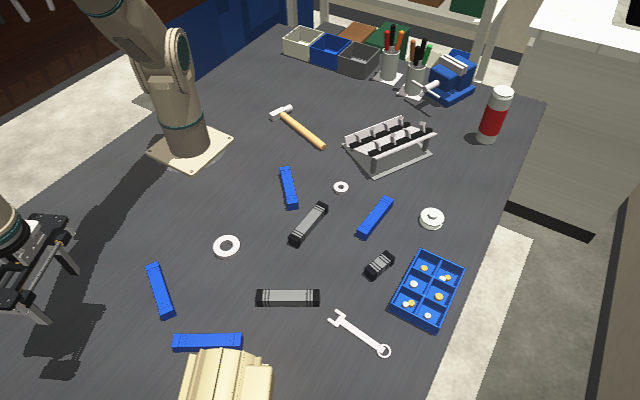

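Run:
```python
from h import *
a=np.radians(60.63); ry=np.array([np.cos(a),np.sin(a)]); rx=np.array([ry[1],-ry[0]])
O=np.array([.561,.312])
for c in ['top','scene']:
    W=np.load(c+'.npy').reshape(-1,3); W=W[~np.isnan(W[:,0])]
    X=(W[:,:2]-O)@rx; Y=(W[:,:2]-O)@ry; Z=W[:,2]
    k=(abs(X)<.13)&(abs(Y)<.13)&(Z>.012); X,Y,Z=X[k],Y[k],Z[k]
    print(c,'Y ext',np.percentile(Y,[.5,1,99,99.5]))
    for lo in np.arange(-.115,.115,.01):
        q=(X>=lo)&(X<lo+.01)&(abs(Y)<.1)
        # exclude guides
        g=q&(np.abs(np.abs(Y)-.055)<.018)
        if g.sum()>3: print(round(lo+.005,3),g.sum(),np.percentile(Z[g],[10,50,90]).round(3), 'all max',np.percentile(Z[q],98).round(3))
    for s in (-1,1):
      for yy in (-.08,-.03,.03,.08):
        z0=.113 if s>0 else .0665
        q=(abs(Y-yy)<.015)&(abs(Z-z0)<.012)&(abs(X-s*.05)<.035)&(Z>.078+np.tan(np.radians(25))*X*1.0+.002)
        if q.any(): print(s,yy,q.sum(),X[q].mean().round(4),Y[q].mean().round(4),Z[q].max().round(3))
# tubes
W=np.load('top.npy')
for x,y in [(.509,-.08),(.586,-.294)]:
    m=((np.hypot(W[...,0]-x,W[...,1]-y)<.095)&(W[...,2]>.022)&(W[...,2]<.05)).astype(np.uint8)
    n,l,st,ce=cv2.connectedComponentsWithStats(m); i=1+st[1:,4].argmax()
    print(cv2.minAreaRect(W[l==i][:,:2].astype(np.float32)*1000),W[l==i].mean(0))
```

```text
top Y ext [-0.11266519 -0.11151545  0.11066928  0.11209149]
-0.09 13 [0.041 0.044 0.046] all max 0.047
-0.08 90 [0.033 0.04  0.046] all max 0.048
-0.07 81 [0.015 0.022 0.03 ] all max 0.061
-0.06 62 [0.016 0.02  0.024] all max 0.069
-0.05 78 [0.034 0.038 0.042] all max 0.069
-0.04 77 [0.039 0.042 0.046] all max 0.056
-0.03 83 [0.03  0.035 0.039] all max 0.043
-0.02 78 [0.035 0.039 0.043] all max 0.045
-0.01 80 [0.041 0.043 0.048] all max 0.05
-0.0 76 [0.045 0.049 0.052] all max 0.056
0.01 77 [0.049 0.053 0.057] all max 0.06
0.02 80 [0.054 0.058 0.063] all max 0.064
0.03 77 [0.058 0.062 0.066] all max 0.108
0.04 74 [0.062 0.067 0.074] all max 0.113
0.05 85 [0.081 0.084 0.088] all max 0.116
0.06 82 [0.085 0.089 0.092] all max 0.1
0.07 85 [0.076 0.082 0.086] all max 0.089
0.08 84 [0.081 0.086 0.092] all max 0.092
0.09 16 [0.083 0.086 0.089] all max 0.093
-1 -0.08 22 -0.0559 -0.0863 0.07
-1 -0.03 29 -0.0555 -0.0249 0.072
-1 0.03 21 -0.0551 0.0234 0.073
-1 0.08 30 -0.0559 0.0852 0.073
1 -0.08 23 0.044 -0.0857 0.117
1 -0.03 33 0.043 -0.0247 0.119
1 0.03 23 0.0444 0.0238 0.117
1 0.08 33 0.04
[... 671 characters left out ...]

0.06 82 [0.081 0.087 0.091] all max 0.104
0.07 47 [0.08  0.083 0.085] all max 0.087
0.08 50 [0.085 0.086 0.089] all max 0.09
0.09 6 [0.085 0.086 0.091] all max 0.091
-1 -0.08 17 -0.055 -0.0839 0.071
-1 -0.03 20 -0.0539 -0.0222 0.071
-1 0.03 14 -0.055 0.0256 0.072
-1 0.08 21 -0.0553 0.0874 0.07
1 -0.08 20 0.0448 -0.0838 0.116
1 -0.03 26 0.0443 -0.0226 0.116
1 0.03 21 0.0447 0.0259 0.116
1 0.08 27 0.0446 0.0873 0.117
((509.58929443359375, -81.20930480957031), (149.07823181152344, 31.198957443237305), 88.47038269042969) [ 0.50930265 -0.08158079  0.03094802]
((585.67041015625, -292.9148254394531), (149.4369354248047, 33.979061126708984), 31.933616638183594) [ 0.58539219 -0.29318529  0.03134711]
```

Request:
servo_tool([
  {"translation":[0.1,0.1,0]},
  {"translation":[0.2,0.2,0]},
  {"translation":[0.3,0.3,0]},
  {"translation":[0.4,0.4,0]},
  {"translation":[0.5,0.5,0]},
  {"translation":[0.6,0.6,0]},
  {"translation":[0.7,0.7,0]},
  {"translation":[0.8,0.8,0]},
  {"translation":[0.9,0.9,0]},
  {"translation":[1,1,0]},
])

```text
validation failed for argument at $.de...
```

Request:
servo_tool([
  {"translation":[0.1,0.1,0],"twist":[0,0,0.003],"jaw":-1},
  {"translation":[0.2,0.2,0],"twist":[0,0,0.006],"jaw":-1},
  {"translation":[0.3,0.3,0],"twist":[0,0,0.01],"jaw":-1},
  {"translation":[0.4,0.4,0],"twist":[0,0,0.013],"jaw":-1},
  {"translation":[0.5,0.5,0],"twist":[0,0,0.016],"jaw":-1},
  {"translation":[0.6,0.6,0],"twist":[0,0,0.02],"jaw":-1},
  {"translation":[0.7,0.7,0],"twist":[0,0,0.023],"jaw":-1},
  {"translation":[0.8,0.8,0],"twist":[0,0,0.026],"jaw":-1},
  {"translation":[0.9,0.9,0],"twist":[0,0,0.03],"jaw":-1},
  {"translation":[1,1,0],"twist":[0,0,0.031],"jaw":-1},
])

```text
t: 1.43
ee_pos: [0.3646, -0.5039, 0.2055]
eef_rot: [0.962, 0.272, 0.0, -0.0]
ft_force: [-0.5, -0.3, 1.2]
width: 1.0
grip_force: 0.0
```

Request:
servo_tool([
  {"translation":[0.1,0.1,0],"twist":[0,0,0],"jaw":-1},
  {"translation":[0.2,0.2,0],"twist":[0,0,0],"jaw":-1},
  {"translation":[0.3,0.3,0],"twist":[0,0,0],"jaw":-1},
  {"translation":[0.4,0.4,0],"twist":[0,0,0],"jaw":-1},
  {"translation":[0.5,0.5,0],"twist":[0,0,0],"jaw":-1},
  {"translation":[0.6,0.6,0],"twist":[0,0,0],"jaw":-1},
  {"translation":[0.7,0.7,0],"twist":[0,0,0],"jaw":-1},
  {"translation":[0.8,0.8,0],"twist":[0,0,0],"jaw":-1},
  {"translation":[0.9,0.9,0],"twist":[0,0,0],"jaw":-1},
  {"translation":[1,1,0],"twist":[0,0,0],"jaw":-1},
])

```text
t: 2.27
ee_pos: [0.4446, -0.424, 0.2055]
eef_rot: [0.963, 0.271, 0.0, -0.0]
ft_force: [0.2, 0.6, 0.7]
width: 1.003
grip_force: 0.0
```

Request:
servo_tool([
  {"translation":[0.1,0.1,0],"twist":[0,0,0],"jaw":-1},
  {"translation":[0.2,0.2,0],"twist":[0,0,0],"jaw":-1},
  {"translation":[0.3,0.3,0],"twist":[0,0,0],"jaw":-1},
  {"translation":[0.4,0.4,-0.1],"twist":[0,0,0],"jaw":-1},
  {"translation":[0.5,0.5,-0.2],"twist":[0,0,0],"jaw":-1},
  {"translation":[0.6,0.6,-0.3],"twist":[0,0,0],"jaw":-1},
  {"translation":[0.7,0.7,-0.4],"twist":[0,0,0],"jaw":-1},
  {"translation":[0.8,0.8,-0.5],"twist":[0,0,0],"jaw":-1},
  {"translation":[0.9,0.9,-0.6],"twist":[0,0,0],"jaw":-1},
  {"translation":[1,1,-0.7],"twist":[0,0,0],"jaw":-1},
])

```text
t: 3.1
ee_pos: [0.5244, -0.3439, 0.1484]
eef_rot: [0.963, 0.271, -0.0, -0.0]
ft_force: [0.5, 0.1, 0.1]
width: 1.001
grip_force: 0.0
```

Request:
servo_tool([
  {"translation":[0.1,0.08,0],"twist":[0,0,0],"jaw":-1},
  {"translation":[0.2,0.17,0],"twist":[0,0,0],"jaw":-1},
  {"translation":[0.3,0.25,0],"twist":[0,0,0],"jaw":-1},
  {"translation":[0.4,0.34,-0.1],"twist":[0,0,0],"jaw":-1},
  {"translation":[0.5,0.42,-0.2],"twist":[0,0,0],"jaw":-1},
  {"translation":[0.6,0.5,-0.3],"twist":[0,0,0],"jaw":-1},
  {"translation":[0.7,0.6,-0.4],"twist":[0,0,0],"jaw":-1},
  {"translation":[0.766,0.646,-0.5],"twist":[0,0,0],"jaw":-1},
  {"translation":[0.766,0.646,-0.6],"twist":[0,0,0],"jaw":-1},
  {"translation":[0.766,0.646,-0.6],"twist":[0,0,0],"jaw":-1},
])

```text
t: 3.93
ee_pos: [0.5839, -0.2922, 0.0991]
eef_rot: [0.962, 0.272, -0.002, -0.001]
ft_force: [-0.2, 0.5, 0.2]
width: 1.002
grip_force: 0.0
```

```bash
cat >> h.py <<'E'
def wristlook(name,near):
    m=robot.camera_model('wrist'); p,d=robot.grab_frame('wrist'); W=cloud('wrist',d,m)
    cv2.imwrite(f'pics/{name}.png',p[:,:,::-1])
    k=((np.hypot(W[...,0]-near[0],W[...,1]-near[1])<.095)&(W[...,2]>.024)&(W[...,2]<.038)).astype(np.uint8)
    n,l,st,ce=cv2.connectedComponentsWithStats(k); i=1+st[1:,4].argmax(); q=W[l==i]
    print(len(q),cv2.minAreaRect(q[:,:2].astype(np.float32)*1000),np.median(q,0))
    s=robot.read_state(); print(s['ee_pos'].round(4),s['eef_rot'].round(4),s['joint_positions'].round(2),s['moment'].round(3))
E
python3 -c "
from h import *
wristlook('w1',(.5857,-.292))"
```

```text
7011 ((582.8181762695312, -289.63543701171875), (149.77828979492188, 31.590593338012695), 31.332717895507812) [ 0.59018418 -0.28524308  0.03171262]
[ 0.5838 -0.2931  0.1   ] [ 9.626e-01  2.710e-01 -1.300e-03 -6.000e-04] [ 0.41  0.75  0.02  1.6  -0.01  0.79 -0.59] [-0.001  0.008  0.037]
```

View pics/w1.png

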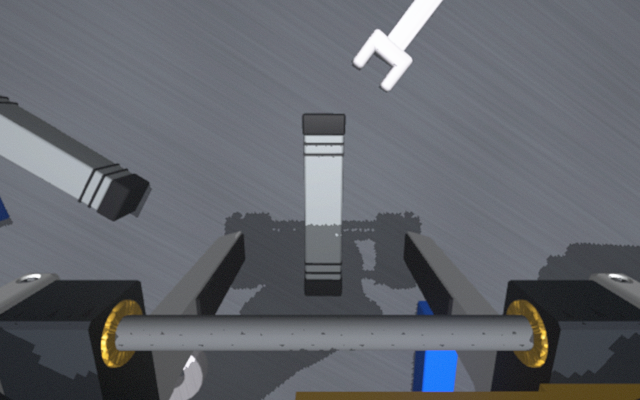

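Request:
servo_tool([
  {"translation":[-0.012,0.025,-0.1],"twist":[0,0,0],"jaw":-1},
  {"translation":[-0.012,0.025,-0.2],"twist":[0,0,0],"jaw":-1},
  {"translation":[-0.012,0.025,-0.3],"twist":[0,0,0],"jaw":-1},
  {"translation":[-0.012,0.025,-0.4],"twist":[0,0,0],"jaw":-1},
  {"translation":[-0.012,0.025,-0.5],"twist":[0,0,0],"jaw":-1},
  {"translation":[-0.012,0.025,-0.6],"twist":[0,0,0],"jaw":-1},
  {"translation":[-0.012,0.025,-0.7],"twist":[0,0,0],"jaw":-1},
  {"translation":[-0.012,0.025,-0.8],"twist":[0,0,0],"jaw":-1},
  {"translation":[-0.012,0.025,-0.9],"twist":[0,0,0],"jaw":-1},
  {"translation":[-0.012,0.025,-0.9],"twist":[0,0,0],"jaw":-1},
])

```text
t: 4.82
ee_pos: [0.5829, -0.2905, 0.0275]
eef_rot: [0.963, 0.271, -0.001, -0.001]
ft_force: [-0.4, 0.2, -0.4]
width: 0.997
grip_force: 0.0
```

Request:
servo_tool([
  {"translation":[0,0,-0.1],"twist":[0,0,0],"jaw":-1},
  {"translation":[0,0,-0.2],"twist":[0,0,0],"jaw":-1},
  {"translation":[0,0,-0.3],"twist":[0,0,0],"jaw":-1},
  {"translation":[0,0,-0.31],"twist":[0,0,0],"jaw":-1},
  {"translation":[0,0,-0.31],"twist":[0,0,0],"jaw":1},
  {"translation":[0,0,-0.31],"twist":[0,0,0],"jaw":1},
  {"translation":[0,0,-0.31],"twist":[0,0,0],"jaw":1},
  {"translation":[0,0,-0.31],"twist":[0,0,0],"jaw":1},
  {"translation":[0,0,-0.31],"twist":[0,0,0],"jaw":1},
  {"translation":[0,0,-0.31],"twist":[0,0,0],"jaw":1},
], newtons=42)

```text
t: 5.65
ee_pos: [0.5843, -0.2912, 0.005]
eef_rot: [0.963, 0.271, 0.0, 0.0]
ft_force: [0.4, -0.0, -0.2]
width: 0.609
grip_force: 0.0
```

Request:
servo_tool([
  {"translation":[0,0,-0.02],"twist":[0,0,0],"jaw":1},
  {"translation":[0,0,-0.02],"twist":[0,0,0],"jaw":1},
  {"translation":[0,0,-0.02],"twist":[0,0,0],"jaw":1},
  {"translation":[0,0,-0.02],"twist":[0,0,0],"jaw":1},
  {"translation":[0,0,-0.02],"twist":[0,0,0],"jaw":1},
  {"translation":[0,0,-0.02],"twist":[0,0,0],"jaw":1},
  {"translation":[0,0,-0.02],"twist":[0,0,0],"jaw":1},
  {"translation":[0,0,-0.02],"twist":[0,0,0],"jaw":1},
  {"translation":[0,0,-0.02],"twist":[0,0,0],"jaw":1},
  {"translation":[0,0,-0.02],"twist":[0,0,0],"jaw":1},
], newtons=45)

```text
t: 6.48
ee_pos: [0.5841, -0.2911, 0.003]
eef_rot: [0.963, 0.271, 0.0, 0.0]
ft_force: [-0.7, -1.2, -0.7]
width: 0.317
grip_force: 45.0
```

Request:
servo_tool([
  {"translation":[0,0,0.08],"twist":[0,0,0],"jaw":1},
  {"translation":[0,0,0.16],"twist":[0,0,0],"jaw":1},
  {"translation":[0,0,0.24],"twist":[0,0,0],"jaw":1},
  {"translation":[0,0,0.36],"twist":[0,0,0],"jaw":1},
  {"translation":[0,0,0.48],"twist":[0,0,0],"jaw":1},
  {"translation":[0,0,0.6],"twist":[0,0,0],"jaw":1},
  {"translation":[0,0,0.72],"twist":[0,0,0],"jaw":1},
  {"translation":[0,0,0.8],"twist":[0,0,0],"jaw":1},
  {"translation":[0,0,0.8],"twist":[0,0,0],"jaw":1},
  {"translation":[0,0,0.8],"twist":[0,0,0],"jaw":1},
])

```text
t: 7.32
ee_pos: [0.5844, -0.2912, 0.0677]
eef_rot: [0.963, 0.271, 0.0, 0.0]
ft_force: [-0.8, -0.4, -3.5]
width: 0.317
grip_force: 45.0
```

```bash
cat >> h.py <<'E'
from scipy.spatial.transform import Rotation as R
def st():
    s=robot.read_state(); q=R.from_quat(s['eef_rot']).as_matrix()
    print(s['t'],s['ee_pos'].round(4),'toolx',q[:,0].round(3),'z',q[:,2].round(3),s['joint_positions'].round(2),'F',s['ft_force'].round(2),'M',s['moment'].round(3),'M.tool y',(s['moment']@q[:,1]).round(3),'x',(s['moment']@q[:,0]).round(3),s['width'].round(3),s['grip_force'])
E
python3 -c "
from h import *
st()
wristlook('w2',(.584,-.291))"
```

```text
Traceback (most recent call last):
  File "h.py", line 21, in st
    print(s['t'],s['ee_pos'].round(4),'toolx',q[:,0].round(3),'z',q[:,2].round(3),s['joint_positions'].round(2),'F',s['ft_force'].round(2),'M',s['moment'].round(3),'M.tool y',(s['moment']@q[:,1]).round(3),'x',(s['moment']@q[:,0]).round(3),s['width'].round(3),s['grip_force'])
                                                                                                                                                                                                                                               ^^^^^^^^^^^^^^^^
AttributeError: 'float' object has no attribute 'round'
```

```bash
sed -i "s/s\['width'\].round(3)/round(s['width'],3)/" h.py
python3 -c "
from h import *
st()
W=robot.grab_frame('wrist'); cv2.imwrite('pics/w2.png',W[0][:,:,::-1]); st()"
```

```text
7.3167 [ 0.5844 -0.2912  0.0677] toolx [0.853 0.522 0.001] z [ 0.001 -0.    -1.   ] [ 0.41  0.79  0.01  1.62 -0.01  0.73 -0.59] F [-0.77 -0.41 -3.52] M [-0.078  0.178 -0.015] M.tool y -0.192 x 0.026 0.317 44.99280273914337
7.3667 [ 0.5839 -0.291   0.067 ] toolx [ 0.853  0.522 -0.   ] z [-0.  0. -1.] [ 0.41  0.79  0.01  1.62 -0.01  0.73 -0.59] F [ 0.29 -0.36 -3.67] M [-0.118  0.084 -0.025] M.tool y -0.133 x -0.057 0.317 44.99274015426636
```

View pics/w2.png

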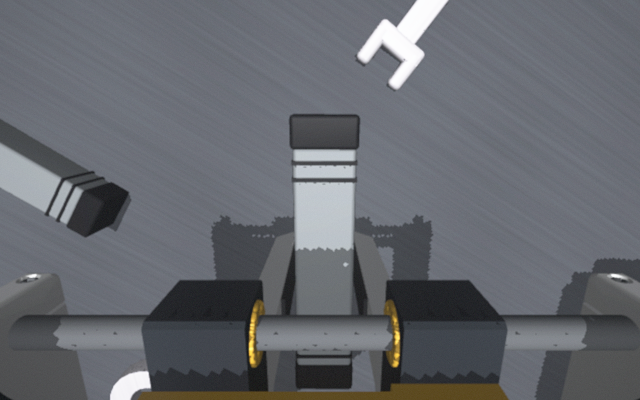

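Request:
servo_tool([
  {"translation":[0,0.1,0.06],"twist":[0,0,0.01],"jaw":1},
  {"translation":[0,0.2,0.12],"twist":[0,0,0.02],"jaw":1},
  {"translation":[0,0.3,0.18],"twist":[0,0,0.03],"jaw":1},
  {"translation":[0,0.4,0.24],"twist":[0,0,0.04],"jaw":1},
  {"translation":[0,0.5,0.3],"twist":[0,0,0.05],"jaw":1},
  {"translation":[0,0.6,0.36],"twist":[0,0,0.06],"jaw":1},
  {"translation":[0,0.7,0.42],"twist":[0,0,0.07],"jaw":1},
  {"translation":[0,0.8,0.48],"twist":[0,0,0.08],"jaw":1},
  {"translation":[0,0.9,0.54],"twist":[0,0,0.09],"jaw":1},
  {"translation":[0,1,0.6],"twist":[0,0,0.1],"jaw":1},
])

```text
t: 8.2
ee_pos: [0.5841, -0.2103, 0.1156]
eef_rot: [0.908, 0.42, 0.0, 0.0]
ft_force: [0.1, 0.1, -4.2]
width: 0.322
grip_force: 45.0
```

Request:
servo_tool([
  {"translation":[0,0.1,0.1],"twist":[0,0,0.01],"jaw":1},
  {"translation":[0,0.2,0.2],"twist":[0,0,0.02],"jaw":1},
  {"translation":[0,0.3,0.3],"twist":[0,0,0.03],"jaw":1},
  {"translation":[0,0.4,0.4],"twist":[0,0,0.04],"jaw":1},
  {"translation":[0,0.5,0.5],"twist":[0,0,0.05],"jaw":1},
  {"translation":[0,0.6,0.6],"twist":[0,0,0.06],"jaw":1},
  {"translation":[0,0.7,0.7],"twist":[0,0,0.07],"jaw":1},
  {"translation":[0,0.8,0.8],"twist":[0,0,0.08],"jaw":1},
  {"translation":[0,0.9,0.9],"twist":[0,0,0.09],"jaw":1},
  {"translation":[0,1,1],"twist":[0,0,0.1],"jaw":1},
])

```text
t: 9.03
ee_pos: [0.5841, -0.1303, 0.1959]
eef_rot: [0.831, 0.557, 0.0, 0.0]
ft_force: [0.1, -0.4, -4.0]
width: 0.314
grip_force: 45.0
```

Request:
servo_tool([
  {"translation":[0,0.1,0],"twist":[0,0,0.01],"jaw":1},
  {"translation":[0,0.2,0],"twist":[0,0,0.02],"jaw":1},
  {"translation":[0,0.3,0],"twist":[0,0,0.03],"jaw":1},
  {"translation":[0,0.4,0],"twist":[0,0,0.04],"jaw":1},
  {"translation":[0,0.5,0],"twist":[0,0,0.05],"jaw":1},
  {"translation":[0,0.6,0],"twist":[0,0,0.06],"jaw":1},
  {"translation":[0,0.7,0],"twist":[0,0,0.07],"jaw":1},
  {"translation":[0,0.8,0],"twist":[0,0,0.08],"jaw":1},
  {"translation":[0,0.9,0],"twist":[0,0,0.09],"jaw":1},
  {"translation":[0,1,0],"twist":[0,0,0.1],"jaw":1},
])

```text
t: 9.87
ee_pos: [0.5841, -0.0503, 0.1951]
eef_rot: [0.733, 0.68, 0.0, 0.0]
ft_force: [0.7, -0.5, -3.5]
width: 0.316
grip_force: 45.0
```

Request:
servo_tool([
  {"translation":[0,0.1,0],"twist":[0,0,0.01],"jaw":1},
  {"translation":[0,0.2,0],"twist":[0,0,0.02],"jaw":1},
  {"translation":[0,0.3,0],"twist":[0,0,0.03],"jaw":1},
  {"translation":[0,0.4,0],"twist":[0,0,0.04],"jaw":1},
  {"translation":[0,0.5,0],"twist":[0,0,0.05],"jaw":1},
  {"translation":[0,0.6,0],"twist":[0,0,0.06],"jaw":1},
  {"translation":[0,0.7,0],"twist":[0,0,0.07],"jaw":1},
  {"translation":[0,0.8,0],"twist":[0,0,0.08],"jaw":1},
  {"translation":[0,0.9,0],"twist":[0,0,0.09],"jaw":1},
  {"translation":[0,1,0],"twist":[0,0,0.1],"jaw":1},
])

```text
t: 10.7
ee_pos: [0.5841, 0.0297, 0.1951]
eef_rot: [0.618, 0.786, 0.0, 0.0]
ft_force: [0.9, 0.5, -3.5]
width: 0.315
grip_force: 45.0
```

```bash
python3 -c "
from h import *
st()"
```

```text
10.7 [0.5841 0.0297 0.1951] toolx [-0.236  0.972  0.   ] z [ 0.  0. -1.] [ 0.12  0.56 -0.34  1.71  0.23  0.91 -0.07] F [ 0.91  0.51 -3.47] M [-0.125 -0.114  0.018] M.tool y -0.148 x -0.081 0.315 44.99278128147125
```

Request:
servo_tool([
  {"translation":[0,0.1,0],"twist":[0,0,0.01],"jaw":1},
  {"translation":[0,0.2,0],"twist":[0,0,0.02],"jaw":1},
  {"translation":[0,0.3,0],"twist":[0,0,0.03],"jaw":1},
  {"translation":[0,0.4,0],"twist":[0,0,0.04],"jaw":1},
  {"translation":[0,0.5,0],"twist":[0,0,0.05],"jaw":1},
  {"translation":[0,0.6,0],"twist":[0,0,0.06],"jaw":1},
  {"translation":[0,0.7,0],"twist":[0,0,0.07],"jaw":1},
  {"translation":[0,0.8,0],"twist":[0,0,0.08],"jaw":1},
  {"translation":[0,0.9,0],"twist":[0,0,0.09],"jaw":1},
  {"translation":[0,1,0],"twist":[0,0,0.1],"jaw":1},
])

```text
t: 11.53
ee_pos: [0.5841, 0.1097, 0.1951]
eef_rot: [0.488, 0.873, 0.0, -0.0]
ft_force: [0.3, 0.1, -4.1]
width: 0.316
grip_force: 45.0
```

Request:
servo_tool([
  {"translation":[0,0.1,0],"twist":[0,0,0.01],"jaw":1},
  {"translation":[0,0.2,0],"twist":[0,0,0.02],"jaw":1},
  {"translation":[0,0.3,0],"twist":[0,0,0.03],"jaw":1},
  {"translation":[0,0.4,0],"twist":[0,0,0.04],"jaw":1},
  {"translation":[0,0.5,0],"twist":[0,0,0.05],"jaw":1},
  {"translation":[0,0.6,0],"twist":[0,0,0.06],"jaw":1},
  {"translation":[0,0.7,0],"twist":[0,0,0.07],"jaw":1},
  {"translation":[0,0.8,0],"twist":[0,0,0.08],"jaw":1},
  {"translation":[0,0.9,0],"twist":[0,0,0.09],"jaw":1},
  {"translation":[0,1,0],"twist":[0,0,0.1],"jaw":1},
])

```text
t: 12.37
ee_pos: [0.5841, 0.1897, 0.1951]
eef_rot: [0.345, 0.939, 0.0, -0.0]
ft_force: [-0.1, -0.7, -4.3]
width: 0.318
grip_force: 45.0
```

Request:
servo_tool([
  {"translation":[0,0.1,0],"twist":[0,0,0.01],"jaw":1},
  {"translation":[0,0.2,0],"twist":[0,0,0.02],"jaw":1},
  {"translation":[0,0.3,0],"twist":[0,0,0.03],"jaw":1},
  {"translation":[0,0.4,0],"twist":[0,0,0.04],"jaw":1},
  {"translation":[0,0.5,0],"twist":[0,0,0.05],"jaw":1},
  {"translation":[0,0.6,0],"twist":[0,0,0.055],"jaw":1},
  {"translation":[0,0.7,0],"twist":[0,0,0.061],"jaw":1},
  {"translation":[0,0.8,0],"twist":[0,0,0.061],"jaw":1},
  {"translation":[0,0.9,0],"twist":[0,0,0.061],"jaw":1},
  {"translation":[0,1,0],"twist":[0,0,0.061],"jaw":1},
])

```text
t: 13.2
ee_pos: [0.5841, 0.2697, 0.1951]
eef_rot: [0.255, 0.967, 0.0, -0.0]
ft_force: [1.2, -0.1, -3.9]
width: 0.32
grip_force: 45.0
```

Request:
servo_tool([
  {"translation":[0.01,0.1,0],"twist":[-0.0085,-0.0151,0],"jaw":1},
  {"translation":[0.02,0.2,0],"twist":[-0.017,-0.0302,0],"jaw":1},
  {"translation":[0.04,0.3,0],"twist":[-0.0255,-0.0454,0],"jaw":1},
  {"translation":[0.06,0.4,0],"twist":[-0.034,-0.0605,0],"jaw":1},
  {"translation":[0.07,0.5,0],"twist":[-0.0426,-0.0756,0],"jaw":1},
  {"translation":[0.08,0.6,0],"twist":[-0.0511,-0.0908,0],"jaw":1},
  {"translation":[0.09,0.7,0],"twist":[-0.0596,-0.1059,0],"jaw":1},
  {"translation":[0.1,0.8,0],"twist":[-0.0681,-0.121,0],"jaw":1},
  {"translation":[0.11,0.9,0],"twist":[-0.0681,-0.121,0],"jaw":1},
  {"translation":[0.11,1,0],"twist":[-0.0681,-0.121,0],"jaw":1},
])

```text
t: 14.03
ee_pos: [0.5916, 0.3511, 0.1947]
eef_rot: [0.248, 0.945, -0.054, 0.208]
ft_force: [0.6, 0.4, -2.9]
width: 0.317
grip_force: 45.0
```

```bash
python3 -c "
from h import *
p,d=robot.grab_frame('wrist'); cv2.imwrite('pics/w3.png',p[:,:,::-1]);st()"
```

```text
14.0833 [0.5925 0.3527 0.195 ] toolx [-0.79   0.447 -0.42 ] z [ 0.368 -0.203 -0.907] [-0.63  0.65 -0.29  1.63  0.77  0.93 -0.29] F [ 0.99  2.25 -3.36] M [0.686 0.351 0.123] M.tool y 0.643 x -0.437 0.316 44.993478655815125
```

View pics/w3.png

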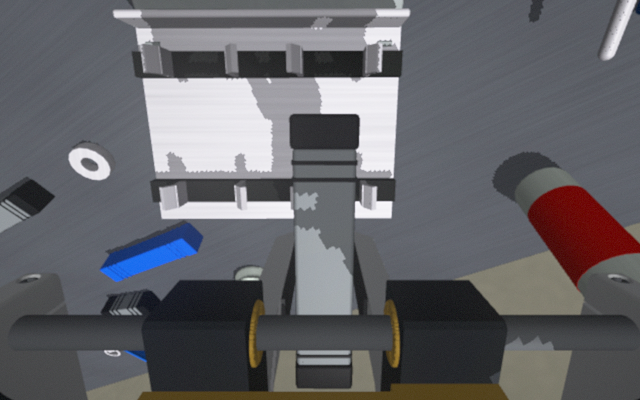

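Request:
servo_tool([
  {"translation":[0,0.095,-0.1],"twist":[0,0,0],"jaw":1},
  {"translation":[0,0.095,-0.2],"twist":[0,0,0],"jaw":1},
  {"translation":[0,0.095,-0.3],"twist":[0,0,0],"jaw":1},
  {"translation":[0,0.095,-0.4],"twist":[0,0,0],"jaw":1},
  {"translation":[0,0.095,-0.5],"twist":[0,0,0],"jaw":1},
  {"translation":[0,0.095,-0.6],"twist":[0,0,0],"jaw":1},
  {"translation":[0,0.095,-0.7],"twist":[0,0,0],"jaw":1},
  {"translation":[0,0.095,-0.8],"twist":[0,0,0],"jaw":1},
  {"translation":[0,0.095,-0.9],"twist":[0,0,0],"jaw":1},
  {"translation":[0,0.095,-1],"twist":[0,0,0],"jaw":1},
])

```text
t: 14.92
ee_pos: [0.5929, 0.3566, 0.1143]
eef_rot: [0.249, 0.944, -0.054, 0.209]
ft_force: [-0.2, -0.2, -4.3]
width: 0.322
grip_force: 45.0
```

Request:
servo_tool([
  {"translation":[0,0,-0.08],"twist":[0,0,0],"jaw":1},
  {"translation":[0,0,-0.16],"twist":[0,0,0],"jaw":1},
  {"translation":[0,0,-0.24],"twist":[0,0,0],"jaw":1},
  {"translation":[0,0,-0.32],"twist":[0,0,0],"jaw":1},
  {"translation":[0,0,-0.4],"twist":[0,0,0],"jaw":1},
  {"translation":[0,0,-0.46],"twist":[0,0,0],"jaw":1},
  {"translation":[0,0,-0.52],"twist":[0,0,0],"jaw":1},
  {"translation":[0,0,-0.56],"twist":[0,0,0],"jaw":1},
  {"translation":[0,0,-0.56],"twist":[0,0,0],"jaw":1},
  {"translation":[0,0,-0.56],"twist":[0,0,0],"jaw":1},
])

```text
t: 15.75
ee_pos: [0.593, 0.3567, 0.0703]
eef_rot: [0.249, 0.944, -0.054, 0.209]
ft_force: [-0.3, -0.3, -3.7]
width: 0.318
grip_force: 45.0
```

```bash
python3 -c "
from h import *
p,d=robot.grab_frame('wrist'); cv2.imwrite('pics/w4.png',p[:,:,::-1]);st()"
```

```text
15.8 [0.593  0.3566 0.0704] toolx [-0.788  0.447 -0.423] z [ 0.368 -0.207 -0.906] [-0.69  0.82 -0.2   1.7   0.92  0.75 -0.49] F [ 0.26 -0.17 -4.04] M [ 0.324  0.44  -0.04 ] M.tool y 0.543 x -0.042 0.315 44.99284207820892
```

View pics/w4.png

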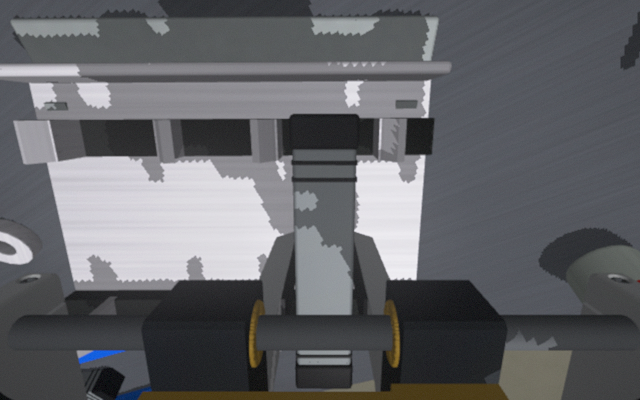

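Request:
servo_tool([
  {"translation":[0,0,-0.01],"twist":[0,0,0],"jaw":1},
  {"translation":[0,0,-0.02],"twist":[0,0,0],"jaw":1},
  {"translation":[0,0,-0.03],"twist":[0,0,0],"jaw":1},
  {"translation":[0,0,-0.035],"twist":[0,0,0],"jaw":1},
  {"translation":[0,0,-0.04],"twist":[0,0,0],"jaw":1},
  {"translation":[0,0,-0.045],"twist":[0,0,0],"jaw":1},
  {"translation":[0,0,-0.045],"twist":[0,0,0],"jaw":1},
  {"translation":[0,0,-0.045],"twist":[0,0,0],"jaw":1},
  {"translation":[0,0,-0.045],"twist":[0,0,0],"jaw":1},
  {"translation":[0,0,-0.045],"twist":[0,0,0],"jaw":1},
])

```text
t: 16.63
ee_pos: [0.5937, 0.3566, 0.0692]
eef_rot: [0.249, 0.944, -0.054, 0.211]
ft_force: [-3.6, -1.5, 10.7]
width: 0.319
grip_force: 45.0
```

Request:
servo_tool([
  {"translation":[0,0,0],"twist":[0,0,0],"jaw":-0.1},
  {"translation":[0,0,0],"twist":[0,0,0],"jaw":-0.1},
  {"translation":[0,0,0],"twist":[0,0,0],"jaw":-0.1},
  {"translation":[0,0,0],"twist":[0,0,0],"jaw":-0.1},
  {"translation":[0,0,0],"twist":[0,0,0],"jaw":-0.1},
  {"translation":[0,0,0],"twist":[0,0,0],"jaw":-0.1},
  {"translation":[-0.02,0.01,0.05],"twist":[0,0,0],"jaw":-0.1},
  {"translation":[-0.05,0.03,0.12],"twist":[0,0,0],"jaw":-0.1},
  {"translation":[-0.08,0.045,0.2],"twist":[0,0,0],"jaw":-0.1},
  {"translation":[-0.12,0.07,0.3],"twist":[0,0,0],"jaw":-0.1},
])

```text
t: 17.47
ee_pos: [0.583, 0.3621, 0.0913]
eef_rot: [0.249, 0.944, -0.055, 0.209]
ft_force: [-0.2, -0.6, -0.7]
width: 0.546
grip_force: 0.0
```

Request:
servo_tool([
  {"translation":[-0.04,0.02,0.1],"twist":[0,0,0],"jaw":-0.1},
  {"translation":[-0.08,0.045,0.2],"twist":[0,0,0],"jaw":-0.1},
  {"translation":[-0.12,0.07,0.3],"twist":[0,0,0],"jaw":-0.1},
  {"translation":[-0.16,0.09,0.4],"twist":[0,0,0],"jaw":-0.1},
  {"translation":[-0.2,0.11,0.5],"twist":[0,0,0],"jaw":-0.1},
  {"translation":[-0.24,0.14,0.6],"twist":[0,0,0],"jaw":-0.1},
  {"translation":[-0.28,0.16,0.7],"twist":[0,0,0],"jaw":-0.1},
  {"translation":[-0.32,0.18,0.8],"twist":[0,0,0],"jaw":-0.1},
  {"translation":[-0.36,0.2,0.9],"twist":[0,0,0],"jaw":-0.1},
  {"translation":[-0.4,0.22,1],"twist":[0,0,0],"jaw":-0.1},
])

```text
t: 18.3
ee_pos: [0.551, 0.3798, 0.1715]
eef_rot: [0.249, 0.944, -0.055, 0.209]
ft_force: [0.0, -0.0, -0.3]
width: 0.548
grip_force: 0.0
```

```bash
python3 -c "
from h import *
p,d=robot.grab_frame('wrist'); cv2.imwrite('pics/w5.png',p[:,:,::-1]);st()"
```

```text
18.35 [0.5509 0.3813 0.1731] toolx [-0.788  0.447 -0.422] z [ 0.37  -0.205 -0.906] [-0.71  0.67 -0.28  1.68  0.79  0.92 -0.4 ] F [-0.84  0.92  0.75] M [ 0.262  0.181 -0.027] M.tool y 0.286 x -0.114 0.553 0.0
```

View pics/w5.png

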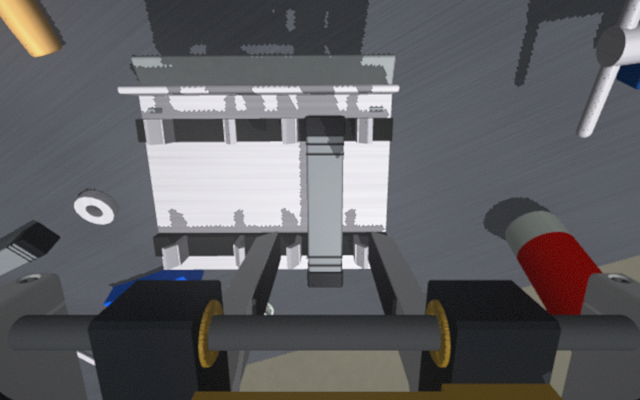

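Request:
servo_tool([
  {"translation":[-0.01,-0.1,0.02],"twist":[0.0085,0.0151,0],"jaw":-0.1},
  {"translation":[-0.02,-0.2,0.04],"twist":[0.017,0.0302,0],"jaw":-0.1},
  {"translation":[-0.04,-0.3,0.06],"twist":[0.0255,0.0454,0],"jaw":-0.1},
  {"translation":[-0.05,-0.4,0.08],"twist":[0.034,0.0605,0],"jaw":-0.1},
  {"translation":[-0.06,-0.5,0.1],"twist":[0.0426,0.0756,0],"jaw":-0.1},
  {"translation":[-0.08,-0.6,0.1],"twist":[0.0511,0.0908,0],"jaw":-0.1},
  {"translation":[-0.09,-0.7,0.1],"twist":[0.0596,0.1059,0],"jaw":-0.1},
  {"translation":[-0.1,-0.8,0.1],"twist":[0.0681,0.121,0],"jaw":-0.1},
  {"translation":[-0.12,-0.9,0.1],"twist":[0.0681,0.121,0],"jaw":-0.1},
  {"translation":[-0.13,-1,0.1],"twist":[0.0681,0.121,0],"jaw":-0.1},
])

```text
t: 19.18
ee_pos: [0.5413, 0.2981, 0.1782]
eef_rot: [0.256, 0.967, -0.0, 0.0]
ft_force: [-0.2, 0.4, 0.4]
width: 0.549
grip_force: 0.0
```

Request:
servo_tool([
  {"translation":[-0.01,-0.1,0],"twist":[0,0,-0.01],"jaw":-0.1},
  {"translation":[-0.02,-0.2,0],"twist":[0,0,-0.02],"jaw":-0.1},
  {"translation":[-0.04,-0.3,0],"twist":[0,0,-0.03],"jaw":-0.1},
  {"translation":[-0.05,-0.4,0],"twist":[0,0,-0.04],"jaw":-0.1},
  {"translation":[-0.06,-0.5,0],"twist":[0,0,-0.05],"jaw":-0.1},
  {"translation":[-0.08,-0.6,0],"twist":[0,0,-0.06],"jaw":-0.1},
  {"translation":[-0.09,-0.7,0],"twist":[0,0,-0.07],"jaw":-0.1},
  {"translation":[-0.1,-0.8,0],"twist":[0,0,-0.08],"jaw":-0.1},
  {"translation":[-0.12,-0.9,0],"twist":[0,0,-0.09],"jaw":-0.1},
  {"translation":[-0.13,-1,0],"twist":[0,0,-0.1],"jaw":-0.1},
])

```text
t: 20.02
ee_pos: [0.5303, 0.2189, 0.1787]
eef_rot: [0.405, 0.914, -0.0, -0.0]
ft_force: [0.6, -0.5, 0.2]
width: 0.551
grip_force: 0.0
```

Request:
servo_tool([
  {"translation":[-0.01,-0.1,0],"twist":[0,0,-0.01],"jaw":-1},
  {"translation":[-0.02,-0.2,0],"twist":[0,0,-0.02],"jaw":-1},
  {"translation":[-0.04,-0.3,0],"twist":[0,0,-0.03],"jaw":-1},
  {"translation":[-0.05,-0.4,0],"twist":[0,0,-0.04],"jaw":-1},
  {"translation":[-0.06,-0.5,0],"twist":[0,0,-0.05],"jaw":-1},
  {"translation":[-0.08,-0.6,0],"twist":[0,0,-0.06],"jaw":-1},
  {"translation":[-0.09,-0.7,0],"twist":[0,0,-0.07],"jaw":-1},
  {"translation":[-0.1,-0.8,0],"twist":[0,0,-0.08],"jaw":-1},
  {"translation":[-0.12,-0.9,0],"twist":[0,0,-0.09],"jaw":-1},
  {"translation":[-0.13,-1,0],"twist":[0,0,-0.1],"jaw":-1},
])

```text
t: 20.85
ee_pos: [0.5199, 0.1389, 0.1787]
eef_rot: [0.543, 0.84, 0.0, -0.0]
ft_force: [-0.2, 0.1, 0.4]
width: 0.998
grip_force: 0.0
```

Request:
servo_tool([
  {"translation":[-0.01,-0.1,0],"twist":[0,0,-0.01],"jaw":-1},
  {"translation":[-0.02,-0.2,0],"twist":[0,0,-0.02],"jaw":-1},
  {"translation":[-0.04,-0.3,0],"twist":[0,0,-0.03],"jaw":-1},
  {"translation":[-0.05,-0.4,0],"twist":[0,0,-0.04],"jaw":-1},
  {"translation":[-0.06,-0.5,0],"twist":[0,0,-0.05],"jaw":-1},
  {"translation":[-0.08,-0.6,0],"twist":[0,0,-0.06],"jaw":-1},
  {"translation":[-0.09,-0.7,0],"twist":[0,0,-0.07],"jaw":-1},
  {"translation":[-0.1,-0.8,0],"twist":[0,0,-0.08],"jaw":-1},
  {"translation":[-0.12,-0.9,0],"twist":[0,0,-0.09],"jaw":-1},
  {"translation":[-0.13,-1,0],"twist":[0,0,-0.1],"jaw":-1},
])

```text
t: 21.68
ee_pos: [0.5095, 0.0589, 0.1787]
eef_rot: [0.667, 0.745, -0.0, -0.0]
ft_force: [0.2, -0.8, 0.4]
width: 0.999
grip_force: 0.0
```

Request:
servo_tool([
  {"translation":[0,-0.1,0],"twist":[0,0,-0.01],"jaw":-1},
  {"translation":[0,-0.2,0],"twist":[0,0,-0.02],"jaw":-1},
  {"translation":[0,-0.3,-0.1],"twist":[0,0,-0.03],"jaw":-1},
  {"translation":[0,-0.4,-0.2],"twist":[0,0,-0.04],"jaw":-1},
  {"translation":[0,-0.5,-0.3],"twist":[0,0,-0.046],"jaw":-1},
  {"translation":[0,-0.6,-0.4],"twist":[0,0,-0.046],"jaw":-1},
  {"translation":[0,-0.7,-0.5],"twist":[0,0,-0.046],"jaw":-1},
  {"translation":[0,-0.8,-0.6],"twist":[0,0,-0.046],"jaw":-1},
  {"translation":[0,-0.9,-0.7],"twist":[0,0,-0.046],"jaw":-1},
  {"translation":[0,-1,-0.7],"twist":[0,0,-0.046],"jaw":-1},
])

```text
t: 22.52
ee_pos: [0.5085, -0.0211, 0.1209]
eef_rot: [0.718, 0.696, -0.001, -0.001]
ft_force: [0.2, 0.5, 0.4]
width: 1.005
grip_force: 0.0
```

Request:
servo_tool([
  {"translation":[0,-0.1,0],"twist":[0,0,0],"jaw":-1},
  {"translation":[0,-0.2,0],"twist":[0,0,0],"jaw":-1},
  {"translation":[0,-0.3,0],"twist":[0,0,0],"jaw":-1},
  {"translation":[0,-0.4,-0.05],"twist":[0,0,0],"jaw":-1},
  {"translation":[0,-0.5,-0.1],"twist":[0,0,0],"jaw":-1},
  {"translation":[0,-0.6,-0.15],"twist":[0,0,0],"jaw":-1},
  {"translation":[0,-0.7,-0.2],"twist":[0,0,0],"jaw":-1},
  {"translation":[0,-0.77,-0.25],"twist":[0,0,0],"jaw":-1},
  {"translation":[0,-0.77,-0.25],"twist":[0,0,0],"jaw":-1},
  {"translation":[0,-0.77,-0.25],"twist":[0,0,0],"jaw":-1},
])

```text
t: 23.35
ee_pos: [0.5094, -0.0821, 0.1023]
eef_rot: [0.719, 0.695, -0.0, -0.0]
ft_force: [-0.1, 0.0, 0.5]
width: 0.998
grip_force: 0.0
```

```bash
python3 -c "
from h import *
wristlook('w6',(.5096,-.081)); st()"
```

```text
6914 ((506.4676818847656, -77.95374298095703), (149.77951049804688, 31.8286190032959), 88.18282318115234) [ 0.50685851 -0.06942532  0.03165248]
[ 0.5097 -0.0816  0.1025] [ 7.183e-01  6.958e-01  1.000e-04 -2.000e-04] [ 0.27  0.6  -0.24  1.98  0.24  0.59 -0.16] [-0.005 -0.061  0.041]
23.4 [ 0.5097 -0.0816  0.1025] toolx [0.032 0.999 0.   ] z [-0.  0. -1.] [ 0.27  0.6  -0.24  1.98  0.24  0.59 -0.16] F [-0.35  0.9  -0.08] M [-0.005 -0.061  0.041] M.tool y -0.003 x -0.061 0.996 0.0
```

Request:
servo_tool([
  {"translation":[-0.02,0.02,-0.1],"twist":[0,0,0],"jaw":-1},
  {"translation":[-0.02,0.02,-0.2],"twist":[0,0,0],"jaw":-1},
  {"translation":[-0.02,0.02,-0.3],"twist":[0,0,0],"jaw":-1},
  {"translation":[-0.02,0.02,-0.4],"twist":[0,0,0],"jaw":-1},
  {"translation":[-0.02,0.02,-0.5],"twist":[0,0,0],"jaw":-1},
  {"translation":[-0.02,0.02,-0.6],"twist":[0,0,0],"jaw":-1},
  {"translation":[-0.02,0.02,-0.7],"twist":[0,0,0],"jaw":-1},
  {"translation":[-0.02,0.02,-0.8],"twist":[0,0,0],"jaw":-1},
  {"translation":[-0.02,0.02,-0.9],"twist":[0,0,0],"jaw":-1},
  {"translation":[-0.02,0.02,-0.98],"twist":[0,0,0],"jaw":-1},
])

```text
t: 24.23
ee_pos: [0.5079, -0.0803, 0.0233]
eef_rot: [0.718, 0.696, -0.0, -0.0]
ft_force: [-0.4, -0.8, 0.1]
width: 0.999
grip_force: 0.0
```

Request:
servo_tool([
  {"translation":[0,0,-0.1],"twist":[0,0,0],"jaw":-1},
  {"translation":[0,0,-0.2],"twist":[0,0,0],"jaw":-1},
  {"translation":[0,0,-0.26],"twist":[0,0,0],"jaw":-1},
  {"translation":[0,0,-0.26],"twist":[0,0,0],"jaw":1},
  {"translation":[0,0,-0.26],"twist":[0,0,0],"jaw":1},
  {"translation":[0,0,-0.26],"twist":[0,0,0],"jaw":1},
  {"translation":[0,0,-0.26],"twist":[0,0,0],"jaw":1},
  {"translation":[0,0,-0.26],"twist":[0,0,0],"jaw":1},
  {"translation":[0,0,-0.26],"twist":[0,0,0],"jaw":1},
  {"translation":[0,0,-0.26],"twist":[0,0,0],"jaw":1},
], newtons=45)

```text
t: 25.07
ee_pos: [0.5083, -0.0804, 0.0037]
eef_rot: [0.718, 0.696, 0.0, 0.0]
ft_force: [0.1, 0.3, -0.1]
width: 0.537
grip_force: 0.0
```

Request:
servo_tool([
  {"translation":[0,0,0],"twist":[0,0,0],"jaw":1},
  {"translation":[0,0,0],"twist":[0,0,0],"jaw":1},
  {"translation":[0,0,0],"twist":[0,0,0],"jaw":1},
  {"translation":[0,0,0],"twist":[0,0,0],"jaw":1},
  {"translation":[0,0,0],"twist":[0,0,0],"jaw":1},
  {"translation":[0,0,0],"twist":[0,0,0],"jaw":1},
  {"translation":[0,0,0],"twist":[0,0,0],"jaw":1},
  {"translation":[0,0,0],"twist":[0,0,0],"jaw":1},
  {"translation":[0,0,0],"twist":[0,0,0],"jaw":1},
  {"translation":[0,0,0],"twist":[0,0,0],"jaw":1},
])

```text
t: 25.9
ee_pos: [0.508, -0.0803, 0.0035]
eef_rot: [0.718, 0.696, -0.0, -0.0]
ft_force: [-0.9, 0.3, 1.5]
width: 0.317
grip_force: 45.0
```

Request:
servo_tool([
  {"translation":[0,0,0.08],"twist":[0,0,0],"jaw":1},
  {"translation":[0,0,0.16],"twist":[0,0,0],"jaw":1},
  {"translation":[0,0,0.24],"twist":[0,0,0],"jaw":1},
  {"translation":[0,0,0.36],"twist":[0,0,0],"jaw":1},
  {"translation":[0,0,0.48],"twist":[0,0,0],"jaw":1},
  {"translation":[0,0,0.6],"twist":[0,0,0],"jaw":1},
  {"translation":[0,0,0.72],"twist":[0,0,0],"jaw":1},
  {"translation":[0,0,0.8],"twist":[0,0,0],"jaw":1},
  {"translation":[0,0,0.8],"twist":[0,0,0],"jaw":1},
  {"translation":[0,0,0.8],"twist":[0,0,0],"jaw":1},
])

```text
t: 26.73
ee_pos: [0.5084, -0.0804, 0.068]
eef_rot: [0.718, 0.696, 0.0, 0.0]
ft_force: [0.6, -0.6, -5.0]
width: 0.315
grip_force: 45.0
```

```bash
python3 -c "
from h import *
st()
W=robot.grab_frame('wrist'); st()
W=robot.grab_frame('wrist'); st(); cv2.imwrite('pics/w7.png',W[0][:,:,::-1])"
```

```text
26.7333 [ 0.5084 -0.0804  0.068 ] toolx [ 0.032  0.999 -0.   ] z [ 0.001 -0.    -1.   ] [ 0.24  0.65 -0.21  2.01  0.27  0.5  -0.19] F [ 0.59 -0.63 -5.01] M [ 0.182 -0.04  -0.032] M.tool y 0.183 x -0.034 0.315 44.99525785446167
26.7833 [ 0.508  -0.0804  0.0675] toolx [0.032 0.999 0.   ] z [-0.  0. -1.] [ 0.24  0.65 -0.21  2.01  0.27  0.5  -0.19] F [-0.27  1.12 -4.7 ] M [ 0.116 -0.077 -0.049] M.tool y 0.118 x -0.073 0.313 44.99522387981415
26.8333 [ 0.5078 -0.0803  0.0672] toolx [0.032 0.999 0.   ] z [-0.001  0.    -1.   ] [ 0.24  0.65 -0.21  2.01  0.27  0.5  -0.19] F [-0.48 -0.21 -5.73] M [ 0.219 -0.076  0.076] M.tool y 0.221 x -0.069 0.317 44.99522566795349
```

Request:
servo_tool([
  {"translation":[0,0,0],"twist":[0,0,-0.0333],"jaw":1},
  {"translation":[0,0,0],"twist":[0,0,-0.0667],"jaw":1},
  {"translation":[0,0,0],"twist":[0,0,-0.1],"jaw":1},
  {"translation":[0,0,0],"twist":[0,0,-0.1333],"jaw":1},
  {"translation":[0,0,0],"twist":[0,0,-0.1667],"jaw":1},
  {"translation":[0,0,0],"twist":[0,0,-0.2],"jaw":1},
  {"translation":[0,0,0],"twist":[0,0,-0.2333],"jaw":1},
  {"translation":[0,0,0],"twist":[0,0,-0.2667],"jaw":1},
  {"translation":[0,0,0],"twist":[0,0,-0.3],"jaw":1},
  {"translation":[0,0,0],"twist":[0,0,-0.3333],"jaw":1},
])

```text
t: 27.67
ee_pos: [0.5078, -0.0801, 0.0669]
eef_rot: [0.971, 0.241, -0.0, -0.0]
ft_force: [0.0, -0.2, -5.0]
width: 0.317
grip_force: 45.0
```

Request:
servo_tool([
  {"translation":[0,0,-0.1],"twist":[0,0,0],"jaw":1},
  {"translation":[0,0,-0.2],"twist":[0,0,0],"jaw":1},
  {"translation":[0,0,-0.3],"twist":[0,0,0],"jaw":1},
  {"translation":[0,0,-0.4],"twist":[0,0,0],"jaw":1},
  {"translation":[0,0,-0.5],"twist":[0,0,0],"jaw":1},
  {"translation":[0,0,-0.6],"twist":[0,0,0],"jaw":1},
  {"translation":[0,0,-0.7],"twist":[0,0,0],"jaw":1},
  {"translation":[0,0,-0.76],"twist":[0,0,0],"jaw":1},
  {"translation":[0,0,-0.79],"twist":[0,0,0],"jaw":1},
  {"translation":[0,0,-0.79],"twist":[0,0,0],"jaw":1},
])

```text
t: 28.5
ee_pos: [0.508, -0.0803, 0.004]
eef_rot: [0.97, 0.243, -0.0, -0.0]
ft_force: [0.6, -1.3, -4.9]
width: 0.317
grip_force: 45.0
```

Request:
servo_tool([
  {"translation":[0,0,0],"twist":[0,0,0],"jaw":-0.3},
  {"translation":[0,0,0],"twist":[0,0,0],"jaw":-0.3},
  {"translation":[0,0,0],"twist":[0,0,0],"jaw":-0.3},
  {"translation":[0,0,0],"twist":[0,0,0],"jaw":-0.3},
  {"translation":[0,0,0.1],"twist":[0,0,0],"jaw":-0.3},
  {"translation":[0,0,0.22],"twist":[0,0,0],"jaw":-0.3},
  {"translation":[0,0,0.34],"twist":[0,0,0],"jaw":-0.3},
  {"translation":[0,0,0.46],"twist":[0,0,0],"jaw":-0.3},
  {"translation":[0,0,0.58],"twist":[0,0,0],"jaw":-0.3},
  {"translation":[0,0,0.7],"twist":[0,0,0],"jaw":-0.3},
])

```text
t: 29.33
ee_pos: [0.5084, -0.0803, 0.0617]
eef_rot: [0.97, 0.243, 0.0, 0.0]
ft_force: [0.7, -0.4, 0.2]
width: 0.649
grip_force: 0.0
```

```bash
python3 -c "
from h import *
wristlook('w8',(.508,-.0804)); st()"
```

```text
9038 ((511.75665283203125, -76.19518280029297), (141.9542694091797, 31.543581008911133), 28.170198440551758) [ 0.51974287 -0.07228454  0.03166711]
[ 0.5095 -0.0805  0.0631] [9.699e-01 2.433e-01 1.700e-03 6.000e-04] [ 0.06  0.66  0.07  2.02 -0.09  0.47 -0.89] [ 0.024  0.01  -0.014]
29.3833 [ 0.5095 -0.0805  0.0631] toolx [0.882 0.472 0.003] z [ 0.004 -0.    -1.   ] [ 0.06  0.66  0.07  2.02 -0.09  0.47 -0.89] F [-0.69  0.13  0.9 ] M [ 0.024  0.01  -0.014] M.tool y 0.003 x 0.026 0.649 0.0
```

Request:
servo_tool([
  {"translation":[0,0,0],"twist":[0,0,0.0333],"jaw":-0.3},
  {"translation":[0,0,0],"twist":[0,0,0.0667],"jaw":-0.3},
  {"translation":[0,0,0],"twist":[0,0,0.1],"jaw":-0.3},
  {"translation":[0,0,0],"twist":[0,0,0.1333],"jaw":-0.3},
  {"translation":[0,0,0],"twist":[0,0,0.1667],"jaw":-0.3},
  {"translation":[0,0,0],"twist":[0,0,0.2],"jaw":-0.3},
  {"translation":[0,0,0],"twist":[0,0,0.2333],"jaw":-0.3},
  {"translation":[0,0,0],"twist":[0,0,0.2667],"jaw":-0.3},
  {"translation":[0,0,0],"twist":[0,0,0.3],"jaw":-0.3},
  {"translation":[0,0,0],"twist":[0,0,0.3333],"jaw":-0.3},
])

```text
t: 30.22
ee_pos: [0.5082, -0.0805, 0.0605]
eef_rot: [0.717, 0.698, -0.0, 0.0]
ft_force: [-0.0, -0.3, 0.8]
width: 0.651
grip_force: 0.0
```

Request:
servo_tool([
  {"translation":[0,0,0],"twist":[0,0,0.0333],"jaw":-0.3},
  {"translation":[0,0,0],"twist":[0,0,0.0667],"jaw":-0.3},
  {"translation":[0,0,0],"twist":[0,0,0.1],"jaw":-0.3},
  {"translation":[0,0,0],"twist":[0,0,0.1333],"jaw":-0.3},
  {"translation":[0,0,0],"twist":[0,0,0.1667],"jaw":-0.3},
  {"translation":[0,0,0],"twist":[0,0,0.2],"jaw":-0.3},
  {"translation":[0,0,0],"twist":[0,0,0.2333],"jaw":-0.3},
  {"translation":[0,0,0],"twist":[0,0,0.2667],"jaw":-0.3},
  {"translation":[0,0,0],"twist":[0,0,0.3],"jaw":-0.3},
  {"translation":[0,0,0],"twist":[0,0,0.3333],"jaw":-0.3},
])

```text
t: 31.05
ee_pos: [0.5081, -0.0807, 0.0605]
eef_rot: [0.272, 0.962, -0.0, 0.0]
ft_force: [-1.0, 0.6, -0.3]
width: 0.647
grip_force: 0.0
```

Request:
servo_tool([
  {"translation":[0,0,0],"twist":[0,0,0.0333],"jaw":-0.3},
  {"translation":[0,0,0],"twist":[0,0,0.0667],"jaw":-0.3},
  {"translation":[0,0,0],"twist":[0,0,0.1],"jaw":-0.3},
  {"translation":[0,0,0],"twist":[0,0,0.1333],"jaw":-0.3},
  {"translation":[0,0,0],"twist":[0,0,0.1667],"jaw":-0.3},
  {"translation":[0,0,0],"twist":[0,0,0.2],"jaw":-0.3},
  {"translation":[0,0,0],"twist":[0,0,0.2333],"jaw":-0.3},
  {"translation":[0,0,0],"twist":[0,0,0.2667],"jaw":-0.3},
  {"translation":[0,0,0],"twist":[0,0,0.3],"jaw":-0.3},
  {"translation":[0,0,0],"twist":[0,0,0.3333],"jaw":-0.3},
])

```text
t: 31.88
ee_pos: [0.5081, -0.0808, 0.0605]
eef_rot: [-0.245, 0.969, -0.0, -0.0]
ft_force: [-1.0, 0.1, 0.2]
width: 0.65
grip_force: 0.0
```

```bash
python3 -c "
from h import *
st()"
```

```text
31.8833 [ 0.5081 -0.0808  0.0605] toolx [-0.879 -0.476  0.001] z [-0.    -0.001 -1.   ] [ 0.6   0.78 -0.77  2.    0.85  0.71  1.35] F [-0.97  0.14  0.25] M [ 0.119 -0.123 -0.051] M.tool y -0.165 x -0.046 0.65 0.0
```

Request:
servo_tool([
  {"translation":[0,0,-0.12],"twist":[0,0,0],"jaw":-0.3},
  {"translation":[0,0,-0.24],"twist":[0,0,0],"jaw":-0.3},
  {"translation":[0,0,-0.36],"twist":[0,0,0],"jaw":-0.3},
  {"translation":[0,0,-0.48],"twist":[0,0,0],"jaw":-0.3},
  {"translation":[0,0,-0.6],"twist":[0,0,0],"jaw":-0.3},
  {"translation":[0,0,-0.71],"twist":[0,0,0],"jaw":-0.3},
  {"translation":[0,0,-0.71],"twist":[0,0,0],"jaw":1},
  {"translation":[0,0,-0.71],"twist":[0,0,0],"jaw":1},
  {"translation":[0,0,-0.71],"twist":[0,0,0],"jaw":1},
  {"translation":[0,0,-0.71],"twist":[0,0,0],"jaw":1},
], newtons=45)

```text
t: 32.72
ee_pos: [0.5085, -0.0802, 0.0039]
eef_rot: [-0.243, 0.97, -0.0, 0.0]
ft_force: [-0.6, -1.0, 1.0]
width: 0.402
grip_force: 0.0
```

Request:
servo_tool([
  {"translation":[0,0,0],"twist":[0,0,0],"jaw":1},
  {"translation":[0,0,0],"twist":[0,0,0],"jaw":1},
  {"translation":[0,0,0],"twist":[0,0,0],"jaw":1},
  {"translation":[0,0,0],"twist":[0,0,0],"jaw":1},
  {"translation":[0,0,0],"twist":[0,0,0],"jaw":1},
  {"translation":[0,0,0],"twist":[0,0,0],"jaw":1},
  {"translation":[0,0,0.08],"twist":[0,0,0],"jaw":1},
  {"translation":[0,0,0.16],"twist":[0,0,0],"jaw":1},
  {"translation":[0,0,0.28],"twist":[0,0,0],"jaw":1},
  {"translation":[0,0,0.4],"twist":[0,0,0],"jaw":1},
])

```text
t: 33.55
ee_pos: [0.5076, -0.0803, 0.036]
eef_rot: [-0.243, 0.97, 0.0, -0.0]
ft_force: [0.1, -0.7, -5.3]
width: 0.315
grip_force: 45.0
```

Request:
servo_tool([
  {"translation":[0,0,0.1],"twist":[0,0,0],"jaw":1},
  {"translation":[0,0,0.2],"twist":[0,0,0],"jaw":1},
  {"translation":[0,0,0.3],"twist":[0,0,0],"jaw":1},
  {"translation":[0,0,0.4],"twist":[0,0,0],"jaw":1},
  {"translation":[0,0,0.5],"twist":[0,0,0],"jaw":1},
  {"translation":[0,0,0.6],"twist":[0,0,0],"jaw":1},
  {"translation":[0,0,0.7],"twist":[0,0,0],"jaw":1},
  {"translation":[0,0,0.8],"twist":[0,0,0],"jaw":1},
  {"translation":[0,0,0.9],"twist":[0,0,0],"jaw":1},
  {"translation":[0,0,1],"twist":[0,0,0],"jaw":1},
])

```text
t: 34.38
ee_pos: [0.508, -0.0803, 0.1162]
eef_rot: [-0.243, 0.97, 0.0, -0.0]
ft_force: [-0.1, -0.4, -4.5]
width: 0.314
grip_force: 45.0
```

```bash
python3 -c "
from h import *
st()
W=robot.grab_frame('wrist'); st()"
```

```text
34.3833 [ 0.508  -0.0803  0.1162] toolx [-0.882 -0.472  0.   ] z [-0. -0. -1.] [ 0.65  0.71 -0.86  1.97  0.74  0.82  1.44] F [-0.12 -0.36 -4.53] M [ 0.172 -0.361 -0.035] M.tool y -0.4 x 0.018 0.314 44.996856451034546
34.4333 [ 0.509  -0.0802  0.1176] toolx [-0.882 -0.472 -0.002] z [ 0.002 -0.    -1.   ] [ 0.65  0.7  -0.86  1.96  0.74  0.82  1.44] F [-0.08  0.16 -3.9 ] M [ 0.174 -0.338  0.008] M.tool y -0.38 x 0.005 0.317 44.996883273124695
```

Request:
servo_tool([
  {"translation":[0.01,0.1,0.1],"twist":[0,0,-0.011],"jaw":1},
  {"translation":[0.02,0.2,0.2],"twist":[0,0,-0.022],"jaw":1},
  {"translation":[0.03,0.3,0.3],"twist":[0,0,-0.033],"jaw":1},
  {"translation":[0.04,0.4,0.4],"twist":[0,0,-0.044],"jaw":1},
  {"translation":[0.05,0.5,0.5],"twist":[0,0,-0.055],"jaw":1},
  {"translation":[0.06,0.6,0.6],"twist":[0,0,-0.066],"jaw":1},
  {"translation":[0.07,0.7,0.7],"twist":[0,0,-0.077],"jaw":1},
  {"translation":[0.08,0.8,0.8],"twist":[0,0,-0.088],"jaw":1},
  {"translation":[0.09,0.9,0.9],"twist":[0,0,-0.099],"jaw":1},
  {"translation":[0.1,1,1],"twist":[0,0,-0.11],"jaw":1},
])

```text
t: 35.27
ee_pos: [0.5158, 0.0001, 0.1959]
eef_rot: [-0.072, 0.997, -0.0, -0.0]
ft_force: [-0.3, 0.1, -4.5]
width: 0.317
grip_force: 45.0
```

Request:
servo_tool([
  {"translation":[0.01,0.1,0],"twist":[0,0,-0.011],"jaw":1},
  {"translation":[0.02,0.2,0],"twist":[0,0,-0.022],"jaw":1},
  {"translation":[0.03,0.3,0],"twist":[0,0,-0.033],"jaw":1},
  {"translation":[0.04,0.4,0],"twist":[0,0,-0.044],"jaw":1},
  {"translation":[0.05,0.5,0],"twist":[0,0,-0.055],"jaw":1},
  {"translation":[0.06,0.6,0],"twist":[0,0,-0.066],"jaw":1},
  {"translation":[0.07,0.7,0],"twist":[0,0,-0.077],"jaw":1},
  {"translation":[0.08,0.8,0],"twist":[0,0,-0.088],"jaw":1},
  {"translation":[0.09,0.9,0],"twist":[0,0,-0.099],"jaw":1},
  {"translation":[0.1,1,0],"twist":[0,0,-0.11],"jaw":1},
])

```text
t: 36.1
ee_pos: [0.5237, 0.0801, 0.1954]
eef_rot: [0.1, 0.995, -0.0, -0.0]
ft_force: [0.2, -0.4, -5.3]
width: 0.317
grip_force: 45.0
```

Request:
servo_tool([
  {"translation":[0.01,0.1,0],"twist":[0,0,-0.011],"jaw":1},
  {"translation":[0.02,0.2,0],"twist":[0,0,-0.022],"jaw":1},
  {"translation":[0.03,0.3,0],"twist":[0,0,-0.033],"jaw":1},
  {"translation":[0.04,0.4,0],"twist":[0,0,-0.044],"jaw":1},
  {"translation":[0.05,0.5,0],"twist":[0,0,-0.055],"jaw":1},
  {"translation":[0.06,0.6,0],"twist":[0,0,-0.066],"jaw":1},
  {"translation":[0.07,0.7,0],"twist":[0,0,-0.077],"jaw":1},
  {"translation":[0.08,0.8,0],"twist":[0,0,-0.088],"jaw":1},
  {"translation":[0.09,0.9,0],"twist":[0,0,-0.099],"jaw":1},
  {"translation":[0.1,1,0],"twist":[0,0,-0.1],"jaw":1},
])

```text
t: 36.93
ee_pos: [0.5317, 0.1601, 0.1954]
eef_rot: [0.254, 0.967, -0.0, -0.0]
ft_force: [-1.3, -0.2, -4.0]
width: 0.32
grip_force: 45.0
```

Request:
servo_tool([
  {"translation":[0.01,0.1,0],"twist":[-0.0085,-0.0151,0],"jaw":1},
  {"translation":[0.02,0.2,0],"twist":[-0.017,-0.0302,0],"jaw":1},
  {"translation":[0.03,0.3,0],"twist":[-0.0255,-0.0454,0],"jaw":1},
  {"translation":[0.04,0.4,0],"twist":[-0.034,-0.0605,0],"jaw":1},
  {"translation":[0.05,0.5,0],"twist":[-0.0426,-0.0756,0],"jaw":1},
  {"translation":[0.06,0.6,0],"twist":[-0.0511,-0.0908,0],"jaw":1},
  {"translation":[0.07,0.7,0],"twist":[-0.0596,-0.1059,0],"jaw":1},
  {"translation":[0.08,0.8,0],"twist":[-0.0681,-0.121,0],"jaw":1},
  {"translation":[0.08,0.9,0],"twist":[-0.0681,-0.121,0],"jaw":1},
  {"translation":[0.08,1,0],"twist":[-0.0681,-0.121,0],"jaw":1},
])

```text
t: 37.77
ee_pos: [0.5372, 0.2414, 0.195]
eef_rot: [0.247, 0.945, -0.055, 0.208]
ft_force: [0.8, -1.0, -4.6]
width: 0.316
grip_force: 45.0
```

```bash
python3 -c "
from h import *
st()"
```

```text
37.7667 [0.5372 0.2414 0.195 ] toolx [-0.792  0.443 -0.42 ] z [ 0.366 -0.206 -0.907] [-0.47  0.52 -0.38  1.94  0.89  0.81 -0.4 ] F [ 0.78 -0.99 -4.56] M [0.354 0.495 0.03 ] M.tool y 0.605 x -0.074 0.316 44.99677777290344
```

Request:
servo_tool([
  {"translation":[0,0.1,0],"twist":[0,0,0],"jaw":1},
  {"translation":[0,0.2,0],"twist":[0,0,0],"jaw":1},
  {"translation":[0,0.266,-0.1],"twist":[0,0,0],"jaw":1},
  {"translation":[0,0.266,-0.2],"twist":[0,0,0],"jaw":1},
  {"translation":[0,0.266,-0.33],"twist":[0,0,0],"jaw":1},
  {"translation":[0,0.266,-0.46],"twist":[0,0,0],"jaw":1},
  {"translation":[0,0.266,-0.6],"twist":[0,0,0],"jaw":1},
  {"translation":[0,0.266,-0.74],"twist":[0,0,0],"jaw":1},
  {"translation":[0,0.266,-0.87],"twist":[0,0,0],"jaw":1},
  {"translation":[0,0.266,-1],"twist":[0,0,0],"jaw":1},
])

```text
t: 38.6
ee_pos: [0.5385, 0.2597, 0.1139]
eef_rot: [0.249, 0.944, -0.055, 0.209]
ft_force: [-0.2, 1.2, -5.1]
width: 0.313
grip_force: 45.0
```

Request:
servo_tool([
  {"translation":[0,0,-0.08],"twist":[0,0,0],"jaw":1},
  {"translation":[0,0,-0.16],"twist":[0,0,0],"jaw":1},
  {"translation":[0,0,-0.24],"twist":[0,0,0],"jaw":1},
  {"translation":[0,0,-0.32],"twist":[0,0,0],"jaw":1},
  {"translation":[0,0,-0.4],"twist":[0,0,0],"jaw":1},
  {"translation":[0,0,-0.46],"twist":[0,0,0],"jaw":1},
  {"translation":[0,0,-0.52],"twist":[0,0,0],"jaw":1},
  {"translation":[0,0,-0.56],"twist":[0,0,0],"jaw":1},
  {"translation":[0,0,-0.56],"twist":[0,0,0],"jaw":1},
  {"translation":[0,0,-0.56],"twist":[0,0,0],"jaw":1},
])

```text
t: 39.43
ee_pos: [0.5385, 0.2612, 0.0707]
eef_rot: [0.248, 0.944, -0.055, 0.209]
ft_force: [0.5, 0.1, -4.9]
width: 0.318
grip_force: 45.0
```

Request:
servo_tool([
  {"translation":[0,0,-0.01],"twist":[0,0,0],"jaw":1},
  {"translation":[0,0,-0.02],"twist":[0,0,0],"jaw":1},
  {"translation":[0,0,-0.03],"twist":[0,0,0],"jaw":1},
  {"translation":[0,0,-0.04],"twist":[0,0,0],"jaw":1},
  {"translation":[0,0,-0.045],"twist":[0,0,0],"jaw":1},
  {"translation":[0,0,-0.045],"twist":[0,0,0],"jaw":1},
  {"translation":[0,0,-0.045],"twist":[0,0,0],"jaw":1},
  {"translation":[0,0,-0.045],"twist":[0,0,0],"jaw":1},
  {"translation":[0,0,-0.045],"twist":[0,0,0],"jaw":1},
  {"translation":[0,0,-0.045],"twist":[0,0,0],"jaw":1},
])

```text
t: 40.27
ee_pos: [0.5392, 0.261, 0.0698]
eef_rot: [0.248, 0.944, -0.054, 0.211]
ft_force: [-6.8, -1.9, 15.7]
width: 0.318
grip_force: 45.0
```

```bash
python3 -c "
from h import *
p,d=robot.grab_frame('wrist'); cv2.imwrite('pics/w9.png',p[:,:,::-1]);st()"
```

```text
40.3167 [0.5392 0.261  0.0698] toolx [-0.787  0.446 -0.425] z [ 0.371 -0.207 -0.905] [-0.59  0.73 -0.25  2.    1.16  0.64 -0.75] F [-6.68 -1.37 14.68] M [-0.56   0.867 -0.397] M.tool y 0.479 x 0.997 0.316 45.00807344913483
```

View pics/w9.png

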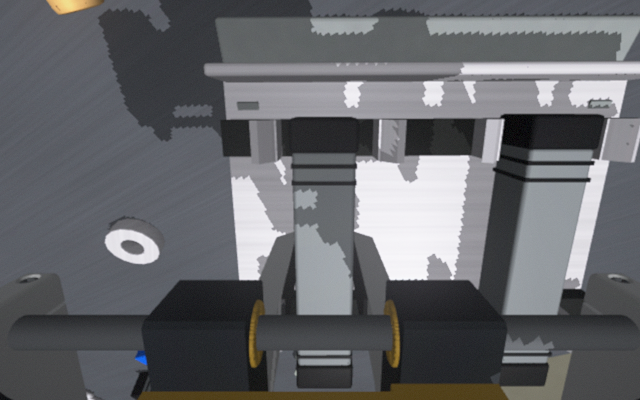

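The tube sits in the right channel at columns 293–355, between the guides at 262 and 390. The first tube is seated at columns 485–600. I'll release and retreat.

Request:
servo_tool([
  {"translation":[0,0,0],"twist":[0,0,0],"jaw":-0.1},
  {"translation":[0,0,0],"twist":[0,0,0],"jaw":-0.1},
  {"translation":[0,0,0],"twist":[0,0,0],"jaw":-0.1},
  {"translation":[0,0,0],"twist":[0,0,0],"jaw":-0.1},
  {"translation":[0,0,0],"twist":[0,0,0],"jaw":-0.1},
  {"translation":[0,0,0],"twist":[0,0,0],"jaw":-0.1},
  {"translation":[-0.02,0.01,0.05],"twist":[0,0,0],"jaw":-0.1},
  {"translation":[-0.05,0.03,0.12],"twist":[0,0,0],"jaw":-0.1},
  {"translation":[-0.08,0.045,0.2],"twist":[0,0,0],"jaw":-0.1},
  {"translation":[-0.12,0.07,0.3],"twist":[0,0,0],"jaw":-0.1},
])

```text
t: 41.15
ee_pos: [0.5286, 0.2666, 0.0917]
eef_rot: [0.248, 0.944, -0.055, 0.209]
ft_force: [0.4, 0.3, 0.8]
width: 0.548
grip_force: 0.0
```

Request:
servo_tool([
  {"translation":[-0.04,0.02,0.1],"twist":[0,0,0],"jaw":-0.1},
  {"translation":[-0.08,0.045,0.2],"twist":[0,0,0],"jaw":-0.1},
  {"translation":[-0.12,0.07,0.3],"twist":[0,0,0],"jaw":-0.1},
  {"translation":[-0.16,0.09,0.4],"twist":[0,0,0],"jaw":-0.1},
  {"translation":[-0.2,0.11,0.5],"twist":[0,0,0],"jaw":-0.1},
  {"translation":[-0.24,0.14,0.6],"twist":[0,0,0],"jaw":-0.1},
  {"translation":[-0.28,0.16,0.7],"twist":[0,0,0],"jaw":-0.1},
  {"translation":[-0.32,0.18,0.8],"twist":[0,0,0],"jaw":-0.1},
  {"translation":[-0.36,0.2,0.9],"twist":[0,0,0],"jaw":-0.1},
  {"translation":[-0.4,0.22,1],"twist":[0,0,0],"jaw":-0.1},
])

```text
t: 41.98
ee_pos: [0.4966, 0.2843, 0.1719]
eef_rot: [0.248, 0.944, -0.055, 0.209]
ft_force: [-0.2, 1.1, -0.0]
width: 0.551
grip_force: 0.0
```

```bash
python3 -c "
from h import *
p,d=robot.grab_frame('wrist'); cv2.imwrite('pics/w10.png',p[:,:,::-1]);st()"
```

```text
42.0333 [0.4965 0.2856 0.1732] toolx [-0.789  0.446 -0.423] z [ 0.37  -0.205 -0.906] [-0.59  0.55 -0.37  1.97  0.92  0.82 -0.55] F [-1.12  0.59  0.48] M [0.243 0.196 0.007] M.tool y 0.29 x -0.107 0.548 0.0
```

View pics/w10.png

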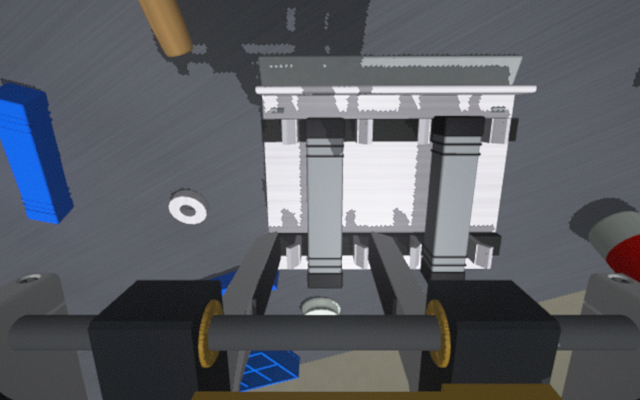

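Both tubes are seated in their channels, at columns 307–343 and 428–480, and the gripper is clear. I'll hand the job in.

```bash
python3 -c "
from h import *
print(robot.job_done())"
```

```text
the job is handed in; nothing more can be done
None
```

Both long tubes are in the rack, one per channel with the heavy end (felt by lifting) at the lower end; I left the short tube alone, and the job was handed in at about 42 s with no verdict returned.

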